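Park a reagent bottle behind the rail of an overhung rack

TASK

Put the loose amber bottle away in the metal reagent rack: keep it upright, bring it in through the gap in the middle of the front rail, under the overhanging lip, and slide it along behind the rail to the rack's free left end, right up to the end stop. Let go and leave it standing there, and do not disturb the bottle already in the rack, the specimen pot or the dropper bottle.

Things in the scene. Friction and masses are not known exactly. Their poses are not given: they have to be found in the camera images.
- loose_bottle: The amber bottle to put away, standing loose on the table: brown body 29 mm in diameter up to 47 mm high, black cap 20 mm in diameter above it, 61 mm high in all, about 30 g. Origin at the centre of its underside, z up its axis.
- reagent_rack: Metal reagent rack fixed to the table, 240 mm long (its y); yaw varies. Origin on the table under it; x points from open front to back plate, y to its left end seen from the robot. In mm: base 5 thick, bottles stand at z 5. Back plate 160 high, front face x 14. End stops 8 high on the base, inner faces y +115 and -115: a bottle touching the left one has its axis at y 100.5.
- rack_gap (a point): Middle of the loading gap in the wire front rail, on the base, at x -27, y 0, z 5 mm in the rack's frame; axes as the rack's. The rail is 6 mm thick, its top 29 mm above the table; the gap is 46 mm wide (y -23 to +23). The lane for bottles behind it, between rail and back plate, is 38 mm wide: x -24 to 14 in the rack's frame.
- rack_lip (a point): Middle of the front edge of the overhanging lip, underside, at x -11, y 0, z 79 mm in the rack's frame. The lip is 4 mm thick, as long as the rack, and juts from the back plate over the lane: 13 mm of air above a standing bottle, so it cannot go over the rail. Lip and plate leave no room for an upright gripper: lean it back toward the rack's front by about 35 degrees.
- rack_end (a point): Where the bottle goes: lane middle at the left end, on the base, at x -5, y 100, z 5 mm in the rack's frame.
- rack_bottle: A second amber bottle of the same kind, standing in the right half of the rack's lane about 85 mm right of the rack's middle. Leave it. Origin at the centre of its underside.
- pot: Bystander: specimen pot with a red lid, 49 mm in diameter, 58 mm high, on the table. Origin at the centre of its underside.
- dropper: Bystander: white dropper bottle with a pointed nozzle, 36 mm in diameter, 106 mm high, on the table. Origin at the centre of its underside.
Things that resemble listed ones, but are neither listed nor needed, are in the scene too. What is shaped like the loose_bottle but green, pink or purple is not meant.

How it is judged (in metres and radians):
On the way:
1. The bottle has come in through the gap: its axis is behind the front rail, within 30 mm of the middle of the gap, upright, its foot low in the lane (x of loose_bottle in the frame of reagent_rack between -0.017 and 0.012 m and y of loose_bottle in the frame of reagent_rack between -0.03 and 0.03 m and z of loose_bottle in the frame of reagent_rack below 0.024 m and angle between loose_bottle's own z axis and vertical below 0.35 rad), for 0.05 s.
At the end, for the whole second after the job is handed in: The amber bottle stands upright (within 6 degrees) and at rest on the rack's base, behind the front rail, with its side within 15 mm of the left end stop, released; the bottle already in the rack, the pot and the dropper bottle stand upright within 20 mm of where they were (y of loose_bottle in the frame of reagent_rack between 0.085 and 0.105 m and x of loose_bottle in the frame of reagent_rack between -0.016 and 0.006 m and z of loose_bottle in the frame of reagent_rack between 0.002 and 0.008 m and angle between loose_bottle's own z axis and vertical below 0.1 rad and linear speed of loose_bottle below 0.01 m/s and distance of each of rack_bottle, pot, dropper from where it was at the start of the episode below 0.02 m and angle between each of rack_bottle, pot, dropper's own z axis and vertical below 0.2 rad); the robot touches nothing.
It fails at once if the loose bottle is tipped more than 35 degrees (angle between loose_bottle's own z axis and vertical above 0.61 rad).
It fails at once if the bottle already in the rack is shifted by more than 20 mm or tipped (distance of rack_bottle from where it was at the start of the episode above 0.02 m or angle between rack_bottle's own z axis and vertical above 0.4 rad).
It fails at once if the specimen pot is shifted by more than 20 mm or tipped (distance of pot from where it was at the start of the episode above 0.02 m or angle between pot's own z axis and vertical above 0.4 rad).
It fails at once if the dropper bottle is shifted by more than 20 mm or tipped (distance of dropper from where it was at the start of the episode above 0.02 m or angle between dropper's own z axis and vertical above 0.4 rad).
It also fails if it takes over 51 s, if anything falls off the work surface, if the arm or the gripper's body presses on something with over 40 N, if the wrist force passes 120 N, or if a joint passes its speed limit or range.

ROBOT

A 6-joint arm with a two-finger parallel gripper is mounted at the origin on a cart in front of the work surface, level with it; the furniture and walls round the work are solid. World frame = base frame: x ahead of the robot, y to its left, z up, the work surface at z = 0. Lengths are in m, angles in degrees, forces in N, time in s.
With the tool pointing down it reaches from about 0.25 to 0.725 m from the base axis. Payload 9.7 kg.
Tool frame: the origin (TCP) lies between the finger pads; the fingertips stand 19 mm ahead of it and the grasp point (between the pads) is the TCP; z points along the fingers, y is the line along which they close (so a half turn about z gives the same grasp; the last joint's range is limited). The gripper opens to 85 mm and grips with 20 to 120 N. Pads are 22 mm wide; open, the fingers measure 114 mm over their backs; the gripper's body (76 mm by 85 mm) begins 54 mm behind the grasp point. The pads swing forward as they close: fully open they stand 13 mm farther back than shut.
Start: joints at [-67.895, 4.979, 10.078, 95.1, 0, 90], TCP at [0.207, -0.51, 0.25] pointing down, gripper open.
Joint ranges: [-179.16, 179.16], [-48.56, 103.87], [-65.8, 70.77], [-126.05, 130.52], [-82.76, 87.17], [-180, 180]. Speed limits (degrees/s): [127.2, 127.2, 147.25, 180, 180, 180].

INTERFACE

Orientations are given as [roll, pitch, yaw] about the fixed x, y, z axes, in that order (R = Rz(yaw) Ry(pitch) Rx(roll)).
In Python, from workcell import telemetry, camera, calibration, workorder gives the robot as it stands.
- The arm moves only by the tool play_rows, never from a script. Its argument "increments" is a list of rows, each a list of 3 entries, a list of its own where there are three numbers: the shift along the tool's x, y, z in mm, then the turn, a rotation vector about the tool's x, y, z in degrees, then the closure, from 0 (fully open) to 1 (shut). In form: [[[x, y, z], [ax, ay, az], jaw], ...]. A call has 1 to 20 rows; each row is the pose to reach, as a shift and turn from the pose commanded when the call began, along the tool's axes at that moment; what a row does not reach only later rows make up. A row lasts 1/10 s, in which the tool goes at most 50 mm and 8.59 degrees, less where a joint would pass 70% of its speed; a pose out of reach is approached as far as the arm can. A call with a gripper value outside its range is refused whole. The fingers move at their own pace and stop on an object; "grip_force" is the grip in N (left out, the last holds). Time passes only in rows, so rows that repeat a pose let the fingers close. It gives the time, the measured TCP pose, the force, the opening and the grip force at its end, in the units of the state.
- telemetry.get_obs(): the state, without advancing time (a new reading comes with each control period).
- camera(name): name is "side" or "top" or "wrist"; returns (picture, depth): 420x560x3 uint8, red, green, blue; 420x560 float32, m along the optical axis (not along the pixel's ray), 0 where there is no reading.
- calibration(name): a dict with "vertical_fov" (degrees; the focal length in pixels is half the picture's height over the tangent of half this angle, whatever the lens; pixels are square), "cx", "cy" (the principal point, pixels), "k1" (the pictures are not rectified: a ray, as slopes to the right and down, at radius r is drawn at 1 + k1 r^2 times it, then the intrinsics apply), "rvec" (rotation vector, rad) and "tvec" (3), from world to camera coordinates, as OpenCV has them; the wrist camera has in their place "hand_eye" (4x4, takes a point from camera to tool coordinates, whose origin is the TCP and whose axes are the flange's). Camera axes: x right, y down, z forward; pixel columns grow to the right and rows downward; lengths in m; the calibration is good to about 2 mm. A picture is of the moment at which its call begins: read the wrist's pose just before it. calibration takes no time and is no camera call.
- workorder.job_done(): hands the job in; it is judged then, once.
The state is a dict: "time": time; "q": joint angles; "qd": joint speeds; "joint_efforts": joint torques, N m; "ee_pos": TCP position; "tcp_rot": TCP orientation; "wrist_force": force on the tool from outside, world axes, zero at the start; "torque": the same for the moment, N m; "opening": finger opening in m; "grasp_force": force on a finger pad.
Only numpy, scipy, OpenCV 4.12 (cv2) and the standard library are available. Lean on these libraries where they do the work, as an engineer would, in place of code of your own. Each camera call takes 0.05 s, during which the arm holds its last target. There are 200 camera calls.

## Working session

There is one attempt and no reset: what is moved stays moved. The work goes in short steps, Python scripts to look and compute and a tool call to move; the robot and the scene stay as the last step left them, time stands still between calls to the robot, and variables do not carry over. Pictures are saved under pics/ and viewed, at most 10 in all, crops included, and the job is handed in when it is done.

Besides the shell and the picture viewer there is one more tool, called after "Call:" as name(argument=value, ...) on one line, values as JSON. play_rows: Moves the arm, as the interface text tells. Its arguments: {"type":"object","properties":{"increments":{"type":"array"},"grip_force":{"type":"number"}},"required":["increments"]}

```bash
mkdir -p pics
cat > h.py <<'E'
import numpy as np, cv2
from scipy.spatial.transform import Rotation as R
from workcell import telemetry, camera, calibration, workorder
def K(c):
    f=210/np.tan(np.radians(c["vertical_fov"])/2); return f,c["cx"],c["cy"]
def ray(c,u,v):
    f,cx,cy=K(c); d=np.array([(u-cx)/f,(v-cy)/f]); x=d.copy()
    for _ in range(20): x=d/(1+c["k1"]*(x@x))
    return np.array([x[0],x[1],1.])
def cam_pose(name,c,obs=None):
    if name=="wrist":
        o=obs or telemetry.get_obs(); T=np.array(c["hand_eye"])
        Rt=R.from_euler('xyz',o["tcp_rot"],degrees=True).as_matrix()
        return Rt@T[:3,:3], Rt@T[:3,3]+np.array(o["ee_pos"])
    Rm=R.from_rotvec(np.ravel(c["rvec"])).as_matrix(); return Rm.T, -Rm.T@np.ravel(c["tvec"])
def snap(n):
    o=telemetry.get_obs(); p,d=camera(n); return o,p,d
def atz(name,u,v,z,obs=None):
    c=calibration(name); A,t=cam_pose(name,c,obs); r=A@ray(c,u,v); return t+r*(z-t[2])/r[2]
def pd(name,u,v,d,obs=None):
    c=calibration(name); A,t=cam_pose(name,c,obs); return t+A@ray(c,u,v)*d
def tri(l):
    M=np.zeros((3,3));b=np.zeros(3)
    for name,u,v,o in l:
        c=calibration(name); A,t=cam_pose(name,c,o); r=A@ray(c,u,v); r/=np.linalg.norm(r); P=np.eye(3)-np.outer(r,r); M+=P;b+=P@t
    return np.linalg.solve(M,b)
E
python3 - <<'E'
from h import *
print(telemetry.get_obs())
for n in("top","side"):
    o,p,d=snap(n); cv2.imwrite(f"pics/{n}.png",p[:,:,::-1]); np.save(f"pics/{n}.npy",d)
    c=calibration(n);A,t=cam_pose(n,c);print(n,t,A[:,2],c)
print(calibration("wrist"))
E
```

```text
{'time': 0.0, 'q': array([-6.78939963e+01,  5.01125570e+00,  1.00336329e+01,  9.50993770e+01,
        7.32305028e-04,  9.00014648e+01]), 'qd': array([-0.04953884,  0.10623075,  0.07961136,  0.01012476,  0.00484129,
        0.00729427]), 'joint_efforts': array([-1.99770700e-03, -5.20377374e+01,  4.64811337e+01,  1.59183552e-02,
       -6.51638879e-05, -3.27740565e-06]), 'ee_pos': array([ 0.20690187, -0.5093757 ,  0.2495742 ]), 'tcp_rot': array([-1.79923000e+02, -7.30335815e-04,  2.21045379e+01]), 'wrist_force': array([-0.45058147, -0.28179337, -0.44287657]), 'torque': array([ 0.04990107, -0.00749126,  0.01445426]), 'grasp_force': 0.0, 'opening': 0.0857104892325967}
top [ 0.38025825 -0.06333577  0.92292773] [ 0.19528293  0.0356656  -0.98009823] {'vertical_fov': 55.02951348183716, 'cx': 283.57704409232326, 'cy': 206.974526069893, 'k1': 0.00157433267765084, 'rvec': array([ 2.09907354, -2.10443529,  0.16911144]), 'tvec': array([-0.030304  ,  0.55346864,  0.83256079])}
side [ 0.58460777 -0.78430192  0.4993679 ] [-0.05731006  0.88028084 -0.47097899] {'vertical_fov': 44.42324835933421, 'cx': 268.92286861965914, 'cy': 209.21952425927208, 'k1': -0.15210850771062429, 'rvec': array([ 2.06007689,  0.07364735, -0.03618867]), 'tvec': array([-0.53275686,  0.05057869,  0.95910164])}
{'vertical_fov': 58.00684171331148, 'cx': 275.3806068289523, 'cy': 213.34989644082066, 'k1': -0.07773569550210824, 'hand_eye': array([[ 5.91326886e-04, -9.66022531e-01, -2.58457191e-01,
         6.52857165e-02],
       [ 9.99999726e-01,  6.86407958e-04, -2.77642998e-04,
         1.91940758e-03],
       [ 4.45616464e-04, -2.58456956e-01,  9.66022672e-01,
        -1.23938303e-01],
       [ 0.00000000e+00,  0.00000000e+00,  0.00000000e+00,
         1.00000000e+00]])}
```

View pics/top.png

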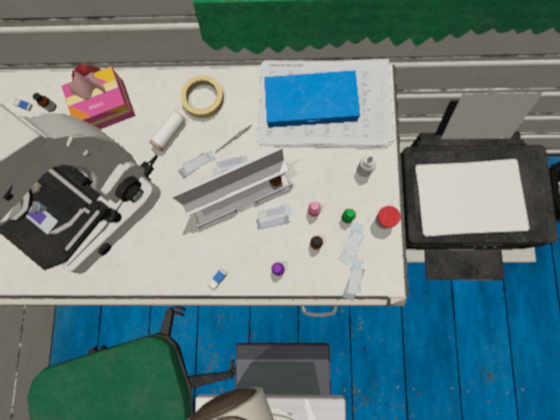

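View pics/side.png

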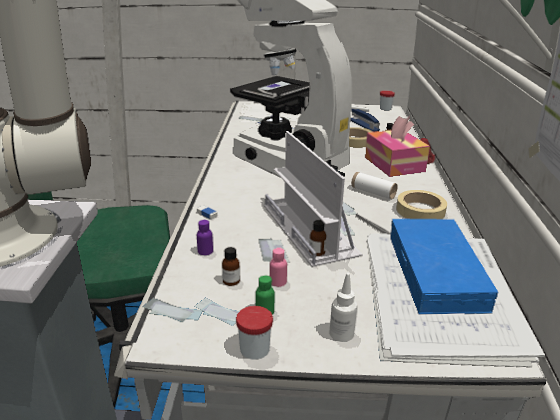

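The amber bottle that fits the description is at top (316,242), side (231,267). Things it could be mistaken for:
- the rack bottle at top (277,182)
- a brown bottle far left at top (42,101)
- purple (278,269), pink (314,208) and green (348,215)

I'll check this in close crops.

Run:
```python
import cv2
p=cv2.imread("pics/top.png");cv2.imwrite("pics/tc.png",cv2.resize(p[140:260,170:330],None,fx=5,fy=5,interpolation=cv2.INTER_CUBIC))
p=cv2.imread("pics/side.png");cv2.imwrite("pics/sc.png",cv2.resize(p[120:320,190:370],None,fx=3,fy=3,interpolation=cv2.INTER_CUBIC)[:600])
```

```text
(no output)
```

View pics/tc.png

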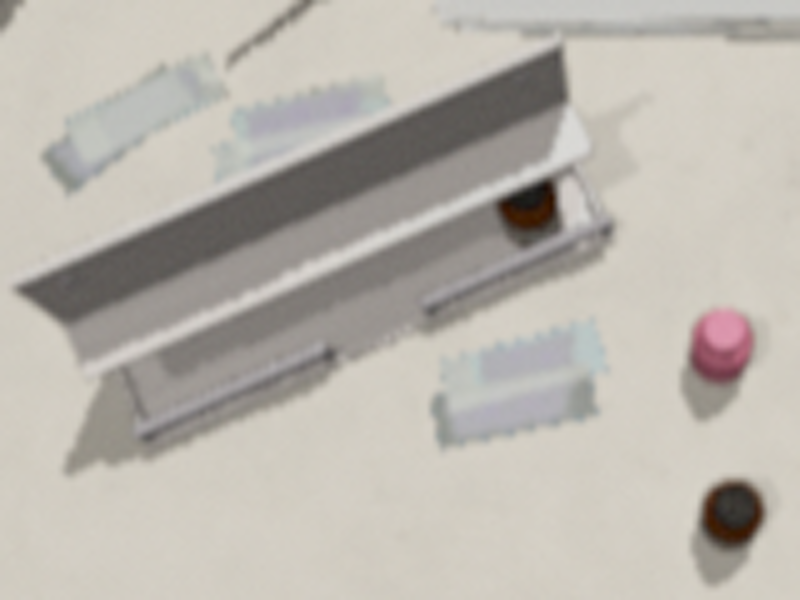

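View pics/sc.png

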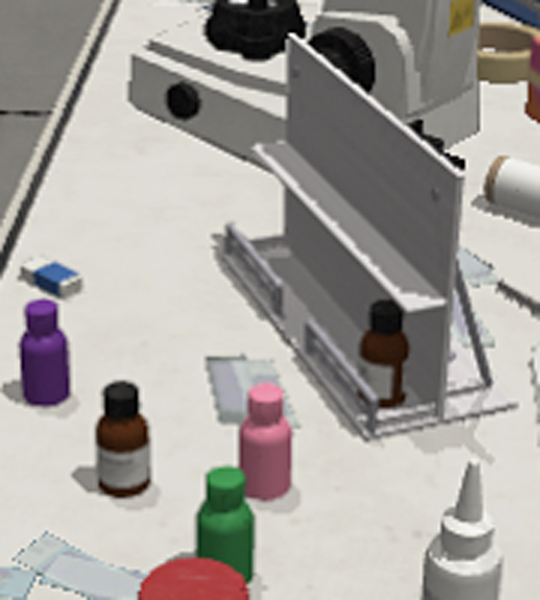

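Close crops: the loose bottle has a brown body, black cap and white label. Its cap top is at top (317,241.6) and side (230.3,249). The gap's rail ends are at top (236,210) and (256,201). The lip front runs from top (187.6,214) to (287.6,170.4).

Run:
```python
from h import *
np.set_printoptions(precision=4,suppress=True)
t=lambda a,b:tri([("top",*a,None),("side",*b,None)])
print("cap",t((317,241.6),(230.3,249)),atz("top",317,241.6,.061))
print("lipL",t((187.6,214),(275.7,169)),atz("top",187.6,214,.083))
print("lipR",t((287.6,170.4),(326,221)),atz("top",287.6,170.4,.083))
print("gapL",t((236,210),(282.7,214.3)),atz("top",236,210,.029))
print("gapR",t((256,201),(292.7,229.3)),atz("top",256,201,.029))
L=atz("top",198.4,226.4,.029);Rr=atz("top",291.4,186,.029);print("rail",L,Rr,np.linalg.norm(L-Rr))
d=np.load("pics/top.npy")
for n,(u,v) in dict(pot=(389,216),drop=(368,160),green=(348,214),pink=(314,207),purple=(278,268),rb=(276,180)).items(): print(n,pd("top",u,v,d[v,u]))
# lip plane, back plate fit from side depth
ds=np.load("pics/side.npy")
print(pd("side",230,272,ds[272,230]))
pts=[pd("side",u,v,ds[v,u]) for u,v in [(300,175),(315,185),(330,205),(295,155),(335,190)]];print(np.array(pts))
```

```text
cap [ 0.4778 -0.1032  0.0607] [ 0.4761 -0.1036  0.061 ]
lipL [0.5348 0.1735 0.0799] [0.5336 0.1724 0.083 ]
lipR [ 0.6295 -0.0413  0.0833] [ 0.6283 -0.0414  0.083 ]
gapL [0.5536 0.0776 0.0279] [0.552  0.0772 0.029 ]
gapR [0.5748 0.0328 0.022 ] [0.5726 0.032  0.029 ]
rail [0.5148 0.1616 0.029 ] [ 0.6071 -0.0486  0.029 ] 0.2296154292083727
pot [ 0.5315 -0.2598  0.0571]
drop [ 0.6492 -0.2147  0.085 ]
green [ 0.5357 -0.1713  0.0606]
pink [ 0.5514 -0.0982  0.0614]
purple [ 0.4201 -0.0204  0.0638]
rb [ 0.6123 -0.0153  0.0634]
[ 0.4803 -0.1207  0.0291]
[[ 0.5852  0.1118  0.0963]
 [ 0.6127  0.0534  0.104 ]
 [ 0.6381 -0.004   0.0944]
 [ 0.5742  0.1358  0.1272]
 [ 0.6438 -0.0156  0.1287]]
```

```bash
cat >> h.py <<'E'
def inc(p,yaw,lean):
    "increment (mm, deg rotvec) to TCP p, tool x along yaw, leaned back by lean"
    o=telemetry.get_obs(); A=R.from_euler('xyz',o["tcp_rot"],degrees=True)
    B=R.from_euler('z',yaw,degrees=True)*R.from_euler('x',180,degrees=True)*R.from_euler('y',lean,degrees=True)
    print("inc",np.round(A.inv().apply(np.array(p)-o["ee_pos"])*1000,1),np.round((A.inv()*B).as_rotvec(degrees=True),2))
E
python3 - <<'E'
from h import *
inc([.50,0,.25],23.9,0)
d=np.load("pics/top.npy");ex=np.array([.9143,.4051]);ey=np.array([-.4051,.9143])
P=[]
for v in range(60,290,2):
  for u in range(5,200,2):
    if d[v,u]>0:
      p=pd("top",u,v,d[v,u]); q=p[:2]-[.589,.0675]; P.append([q@ex,q@ey,p[2]])
P=np.array(P); 
for z0 in(.03,.1,.2,.3):
  s=P[(P[:,2]>z0)&(P[:,1]>.128)&(P[:,0]<.08)&(P[:,0]>-.4)]
  if len(s): print(z0,s[s[:,1].argsort()[:3]])
E
```

```text
inc [ 4.632e+02 -3.616e+02  1.000e-01] [-0.07 -0.   -1.79]Traceback (most recent call last):
  File "<stdin>", line 8, in <module>
  File "h.py", line 21, in pd
    c=calibration(name); A,t=cam_pose(name,c,obs); return t+A@ray(c,u,v)*d
ValueError: time passes only in moves, steps and waits
```

```bash
cat >> h.py <<'E'
import functools
calibration=functools.lru_cache(None)(calibration)
E
python3 - <<'E'
from h import *
d=np.load("pics/top.npy");ex=np.array([.9143,.4051]);ey=np.array([-.4051,.9143])
P=[]
for v in range(60,290,2):
  for u in range(5,200,2):
    if d[v,u]>0:
      p=pd("top",u,v,d[v,u]); q=p[:2]-[.589,.0675]; P.append([q@ex,q@ey,p[2]])
P=np.array(P); np.set_printoptions(precision=3,suppress=True)
for z0 in(.03,.1,.2,.3):
  s=P[(P[:,2]>z0)&(P[:,1]>.128)&(P[:,0]<.08)&(P[:,0]>-.4)]
  if len(s): print(z0,s[s[:,1].argsort()[:3]])
E
```

```text
0.03 [[0.079 0.184 0.047]
 [0.078 0.185 0.034]
 [0.08  0.187 0.088]]
0.1 [[0.077 0.191 0.103]
 [0.074 0.193 0.101]
 [0.077 0.194 0.107]]
0.2 [[0.079 0.275 0.385]
 [0.079 0.275 0.363]
 [0.079 0.276 0.375]]
0.3 [[0.079 0.275 0.385]
 [0.079 0.275 0.363]
 [0.079 0.276 0.375]]
```

Call:
play_rows(increments=[[[50, -40, 0], [0, 0, -1.8], 0.3], [[95, -75, 0], [0, 0, -1.8], 0.3], [[130, -102, 0], [0, 0, -1.8], 0.3], [[170, -133, 0], [0, 0, -1.8], 0.3], [[210, -164, 0], [0, 0, -1.8], 0.3], [[250, -195, 0], [0, 0, -1.8], 0.3], [[290, -226, 0], [0, 0, -1.8], 0.3], [[330, -258, 0], [0, 0, -1.8], 0.3], [[365, -285, 0], [0, 0, -1.8], 0.3], [[400, -312, 0], [0, 0, -1.8], 0.3], [[430, -336, 0], [0, 0, -1.8], 0.3], [[450, -351, 0], [0, 0, -1.8], 0.3], [[463, -361, 0], [0, 0, -1.8], 0.3], [[463, -361, 0], [0, 0, -1.8], 0.3], [[463, -361, 0], [0, 0, -1.8], 0.3], [[463, -361, 0], [0, 0, -1.8], 0.3]])

```text
time: 1.7
ee_pos: [0.4997, -0.0019, 0.2504]
tcp_rot: [180.0, 0.0, 23.8]
wrist_force: [0.6, -0.4, 0.3]
opening: 0.0598
grasp_force: 0.0
```

Run:
```python
from h import *
import pickle
o,p,d=snap("wrist"); pickle.dump(o,open("pics/w1.pkl","wb")); np.save("pics/w1.npy",d)
cv2.imwrite("pics/w1.png",cv2.resize(p[:,:,::-1],None,fx=1.42,fy=1.42,interpolation=cv2.INTER_CUBIC))
print(o["time"],o["ee_pos"],o["tcp_rot"],o["opening"])
```

```text
1.7 [ 0.49967614 -0.00191367  0.2504139 ] [1.79988527e+02 8.15494969e-03 2.38330402e+01] 0.05980693719234565
```

View pics/w1.png

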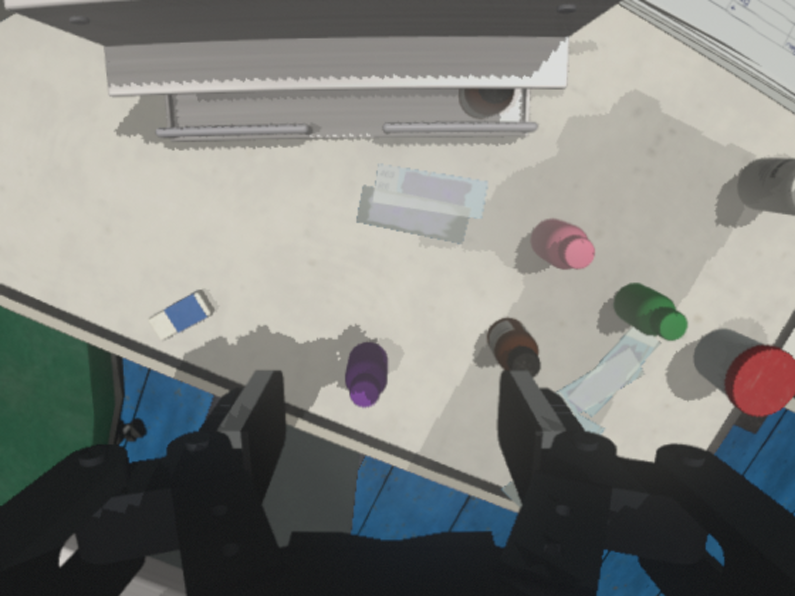

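Wrist view: the lip front runs (109,92) to (566,86). Rail ends are at (157,131)/(311,130) and (385,128)/(537,127), with the gap middle at about (348,129). The loose bottle's cap is at (523,362) and its foot is near (507,330).

Run:
```python
from h import *
import pickle
np.set_printoptions(precision=4,suppress=True)
o=pickle.load(open("pics/w1.pkl","rb")); s=1.42
g=lambda u,v,z:atz("wrist",u/s,v/s,z,o)
a,b=g(109,92,.081),g(566,86,.081); print("lip",a,b,np.linalg.norm(a-b),np.degrees(np.arctan2(-(a-b)[0],(a-b)[1])))
l=[g(u,v,.026) for u,v in((157,131),(311,130),(385,128),(537,127))]; print(np.array(l)); a2,b2=l[0],l[3];print(np.degrees(np.arctan2(-(a2-b2)[0],(a2-b2)[1])))
y=np.radians(23.9);ex=np.array([np.cos(y),np.sin(y)]);ey=np.array([-ex[1],ex[0]])
mid=lambda p,q:((p+q)/2)[:2]
for n,m,x in(("lip",mid(a,b),-.011),("rail",mid(a2,b2),-.027),("gap",mid(l[1],l[2]),-.027)): print(n,m, "origin",m-x*ex)
print("cap wrist",g(523,362,.061),"tri",tri([("wrist",523/s,362/s,o),("top",317,241.6,None),("side",230.3,249,None)]))
```

```text
lip [0.5335 0.1739 0.081 ] [ 0.6318 -0.0449  0.081 ] 0.23988629607735734 24.20441140173871
[[ 0.5178  0.1657  0.026 ]
 [ 0.5566  0.0758  0.026 ]
 [ 0.5762  0.034   0.026 ]
 [ 0.6158 -0.0523  0.026 ]]
24.20229921514316
lip [0.5827 0.0645] origin [0.5927 0.0689]
rail [0.5668 0.0567] origin [0.5915 0.0676]
gap [0.5664 0.0549] origin [0.5911 0.0659]
cap wrist [ 0.4818 -0.102   0.061 ] tri [ 0.479  -0.1029  0.0596]
```

Run:
```python
from h import *
inc([.4024,-.137,.140],24.2,38)
```

```text
inc [-143.6   84.2  110.5] [ 0.14 37.99 -0.36]
```

Call:
play_rows(increments=[[[-30, 17, 15], [0, 7, -0.4], 0.3], [[-60, 35, 35], [0, 15, -0.4], 0.3], [[-90, 53, 60], [0, 23, -0.4], 0.3], [[-120, 70, 88], [0, 31, -0.4], 0.3], [[-144, 84, 110], [0, 38, -0.4], 0.3], [[-144, 84, 110], [0, 38, -0.4], 0.3], [[-144, 84, 110], [0, 38, -0.4], 0.3], [[-144, 84, 110], [0, 38, -0.4], 0.3]])

```text
time: 2.55
ee_pos: [0.4032, -0.1364, 0.1421]
tcp_rot: [179.7, -38.0, 24.5]
wrist_force: [-0.5, 0.4, 0.9]
opening: 0.0596
grasp_force: 0.0
```

Run:
```python
from h import *
import pickle
o,p,d=snap("wrist"); pickle.dump(o,open("pics/w2.pkl","wb"))
cv2.imwrite("pics/w2.png",cv2.resize(p[:,:,::-1],None,fx=1.42,fy=1.42,interpolation=cv2.INTER_CUBIC))
print(o["time"],o["ee_pos"],o["tcp_rot"],o["opening"])
inc([.4754,-.1044,.038],24.2,38)
```

```text
2.55 [ 0.40324255 -0.13637493  0.14205162] [179.67660086 -38.00612709  24.46785315] 0.059632811315616964
inc [ -2.5   0.6 130.3] [ 0.09 -0.02  0.3 ]
```

View pics/w2.png

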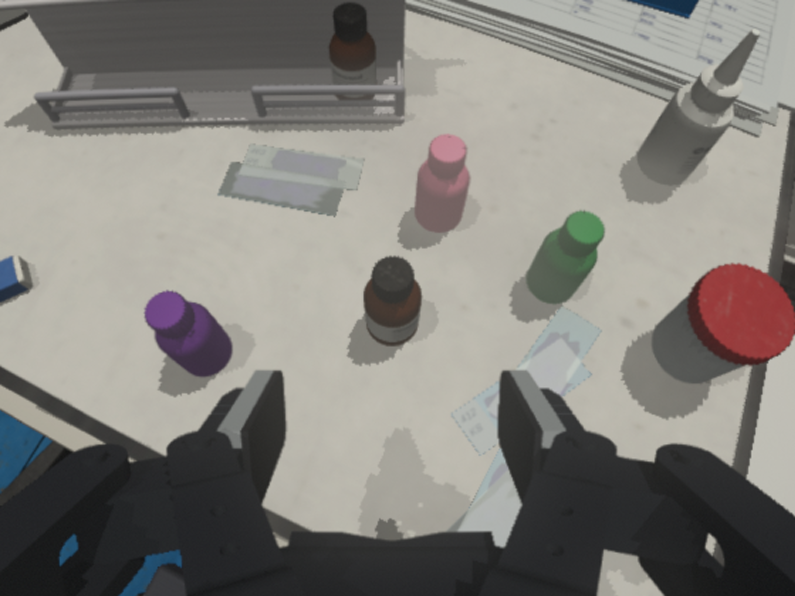

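The bottle is centred between the fingers, with its cap top at (393,270) and the front of its foot at (391,341).

Run:
```python
from h import *
import pickle
o=pickle.load(open("pics/w2.pkl","rb")); s=1.42
print(atz("wrist",393/s,270/s,.061,o),atz("wrist",391/s,341/s,0,o)+.0145*np.array([.912,.41,0]))
for u in (38,188,253,404): print(atz("wrist",u/s,(95 if u<200 else 88)/s,.027,o))
```

```text
[ 0.48160919 -0.10434389  0.061     ] [ 4.82671739e-01 -1.03157189e-01 -5.55111512e-17]
[0.51858626 0.16419619 0.027     ]
[0.55631433 0.07015432 0.027     ]
[0.57758675 0.03501259 0.027     ]
[ 0.61608691 -0.05168061  0.027     ]
```

Call:
play_rows(increments=[[[0, 0, 25], [0, 0, 0.3], 0.3], [[-1, 2, 50], [0, 0, 0.3], 0.3], [[-1, 2, 75], [0, 0, 0.3], 0.3], [[-1, 2, 95], [0, 0, 0.3], 0.3], [[-1, 2, 112], [0, 0, 0.3], 0.3], [[-1, 2, 125], [0, 0, 0.3], 0.3], [[-1, 2, 131], [0, 0, 0.3], 0.3], [[-1, 2, 131], [0, 0, 0.3], 0.3], [[-1, 2, 131], [0, 0, 0.3], 0.3], [[-1, 2, 131], [0, 0, 0.3], 0.3], [[-1, 2, 131], [0, 0, 0.3], 0.45], [[-1, 2, 131], [0, 0, 0.3], 0.6], [[-1, 2, 131], [0, 0, 0.3], 0.75], [[-1, 2, 131], [0, 0, 0.3], 0.9], [[-1, 2, 131], [0, 0, 0.3], 0.9], [[-1, 2, 131], [0, 0, 0.3], 0.9], [[-1, 2, 131], [0, 0, 0.3], 0.9]], grip_force=30)

```text
time: 4.3
ee_pos: [0.4765, -0.1054, 0.0369]
tcp_rot: [-180.0, -38.0, 24.0]
wrist_force: [-2.6, -0.8, 4.8]
opening: 0.0277
grasp_force: 30.1
```

Run:
```python
from h import *
o=telemetry.get_obs();print(o["ee_pos"],o["tcp_rot"],o["opening"],o["grasp_force"])
ex=np.array([.912,.410,0]);ey=np.array([-.41,.912,0]);O=np.array([.5915,.067,0])
T=lambda x,y,foot:O+ex*(x-.004)+ey*y+[0,0,foot+.038]
inc(o["ee_pos"]+[0,0,.05],24.2,38)
inc(T(-.08,0,.05),24.2,38);inc(T(-.08,0,.017),24.2,38)
```

```text
[ 0.47645013 -0.10544626  0.03689465] [-179.97854912  -38.02985281   24.01823307] 0.027679414604029503 30.139155078868498
inc [ 30.8  -0.  -39.4] [ 0.09 -0.03 -0.14]
inc [ 103.4 -110.4   16. ] [ 0.09 -0.03 -0.14]
inc [  83.1 -110.4   42. ] [ 0.09 -0.03 -0.14]
```

Call:
play_rows(increments=[[[3, 0, -4], [0, 0, 0], 0.9], [[9, 0, -12], [0, 0, 0], 0.9], [[16, 0, -21], [0, 0, 0], 0.9], [[24, 0, -30], [0, 0, 0], 0.9], [[30, -3, -37], [0, 0, 0], 0.9], [[36, -10, -36], [0, 0, 0], 0.9], [[46, -22, -29], [0, 0, 0], 0.9], [[56, -38, -21], [0, 0, 0], 0.9], [[66, -54, -13], [0, 0, 0], 0.9], [[76, -70, -5], [0, 0, 0], 0.9], [[86, -86, 3], [0, 0, 0], 0.9], [[95, -99, 10], [0, 0, 0], 0.9], [[101, -107, 15], [0, 0, 0], 0.9], [[103, -110, 16], [0, 0, 0], 0.9], [[103, -110, 16], [0, 0, 0], 0.9], [[98, -110, 22], [0, 0, 0], 0.9], [[90, -110, 33], [0, 0, 0], 0.9], [[84, -110, 41], [0, 0, 0], 0.9], [[83, -110, 42], [0, 0, 0], 0.9], [[83, -110, 42], [0, 0, 0], 0.9]])

```text
time: 6.3
ee_pos: [0.5145, 0.0321, 0.054]
tcp_rot: [-179.9, -38.0, 23.9]
wrist_force: [-0.4, -0.2, 0.2]
opening: 0.0272
grasp_force: 29.6
```

Run:
```python
from h import *
import pickle
S={}
o=telemetry.get_obs();print(o["time"],o["ee_pos"],o["tcp_rot"],o["opening"],o["grasp_force"])
a=[]
for n,(x,y,w,h),f in (("wrist",(100,0,360,290),2.0),("side",(190,110,190,170),3)):
    o,p,d=snap(n); S[n]=o; np.save(f"pics/3{n}.npy",d)
    c=cv2.resize(p[y:y+h,x:x+w,::-1],None,fx=f,fy=f,interpolation=cv2.INTER_CUBIC); cv2.imwrite(f"pics/c3{n}.png",c)
pickle.dump(S["wrist"],open("pics/w3.pkl","wb"))
```

```text
6.3 [0.51446617 0.0320562  0.05399632] [-179.8941912   -37.95301183   23.94173378] 0.027168810333303036 29.616505255762604
```

View pics/c3wrist.png

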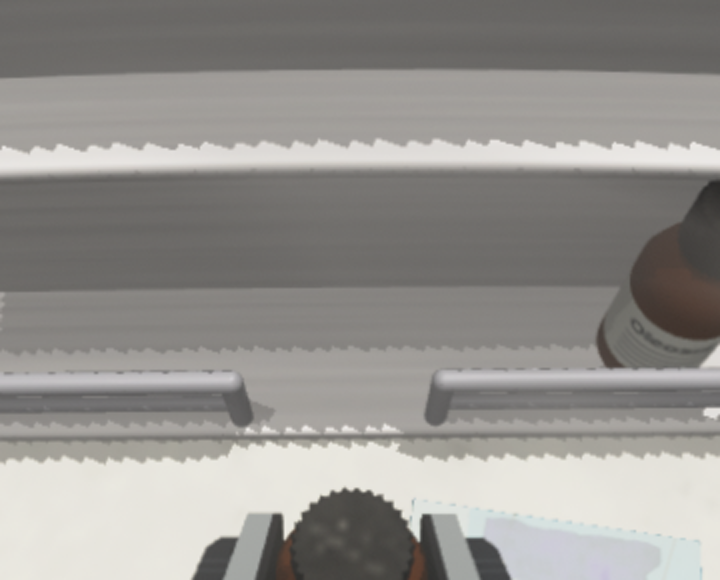

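View pics/c3side.png

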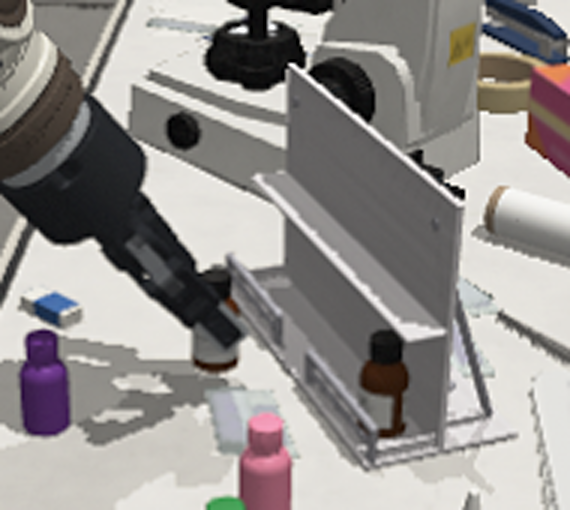

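The bottle is held upright. In the wrist crop the gap's ends are at (241,378) and (436,376), the lip's front edge is at (350,170), and the cap centre is at (354,545).

Run:
```python
from h import *
import pickle
np.set_printoptions(precision=4,suppress=True)
o=pickle.load(open("pics/w3.pkl","rb"));g=lambda u,v,z:atz("wrist",100+u/2,v/2,z,o)
y=np.radians(24.2);ex=np.array([np.cos(y),np.sin(y)]);ey=np.array([-ex[1],ex[0]]);O=np.array([.5915,.067])
for n,q in dict(gl=(241,378,.027),gr=(436,376,.027),railL=(20,382,.027),railR=(690,378,.027),lip=(350,170,.081),lipl=(20,174,.081),lipr=(690,166,.081),cap=(354,545,.078),plate=(350,290,.005),tcp=None).items():
    p=g(*q) if q else o["ee_pos"]; w=p[:2]-O; print(n,p,"rack",w@ex,w@ey)
c=calibration("wrist")
```

```text
gl [0.5575 0.0786 0.027 ] rack -0.026285392236662757 0.02449036640293442
gr [0.5773 0.0354 0.027 ] rack -0.025927205967581194 -0.02301561991691052
railL [0.5344 0.1283 0.027 ] rack -0.026999218882099052 0.07933889568065482
railR [ 0.6026 -0.0223  0.027 ] rack -0.026503623349762924 -0.08603878874133264
lip [0.5835 0.0609 0.081 ] rack -0.009834925130374466 -0.0022554155417209027
lipl [0.5579 0.1185 0.081 ] rack -0.009543500908113789 0.06073813593576601
lipr [0.6118 0.0021 0.081 ] rack -0.008076462276068352 -0.06748038936553463
cap [0.5191 0.0315 0.078 ] rack -0.08060828782952738 -0.002692699787235648
plate [0.6045 0.0705 0.005 ] rack 0.013263006872084399 -0.002096178225270312
tcp [0.5145 0.0321 0.054 ] rack -0.08458837572061484 -0.0002949975738472596
```

Call:
play_rows(increments=[[[6, 0, 4.6], [0, 0, 0], 0.9], [[15, 0, 11.5], [0, 0, 0], 0.9], [[24, 0, 18.5], [0, 0, 0], 0.9], [[31, 0, 24.2], [0, 0, 0], 0.9], [[36.2, 0, 28.3], [0, 0, 0], 0.9], [[40.2, 0, 31.4], [0, 0, 0], 0.9], [[43, 0, 33.6], [0, 0, 0], 0.9], [[43.7, 0, 34.2], [0, 0, 0], 0.9], [[43.7, 0, 34.2], [0, 0, 0], 0.9], [[44.1, 0, 36.4], [0, 0, 0], 0.9], [[44.3, 0, 38.4], [0, 0, 0], 0.9], [[44.6, 0, 41.2], [0, 0, 0], 0.9], [[44.6, 0, 41.2], [0, 0, 0], 0.9], [[47.5, 0, 44.8], [0, 0, 0], 0.9], [[50.3, 0, 49.4], [0, 0, 0], 0.9], [[53.4, 0, 51.9], [0, 0, 0], 0.9], [[53.4, 0, 51.9], [0, 0, 0], 0.9], [[53.4, 0, 51.9], [0, 0, 0], 0.9]])

```text
time: 8.2
ee_pos: [0.5823, 0.0627, 0.0464]
tcp_rot: [-179.9, -38.0, 24.0]
wrist_force: [0.6, -0.4, -1.1]
opening: 0.0277
grasp_force: 29.6
```

Run:
```python
from h import *
o=telemetry.get_obs();print(o["time"],o["ee_pos"],o["tcp_rot"],o["wrist_force"],o["opening"],o["grasp_force"])
y=np.radians(24.2);ex=np.array([np.cos(y),np.sin(y),0]);ey=np.array([-ex[1],ex[0],0]);O=np.array([.5915,.067,0])
w=o["ee_pos"]-O;print("rack tcp",w@ex,w@ey)
T=lambda x,y,foot:O+ex*(x-.004)+ey*y+[0,0,foot+.0369]
inc(T(-.0065,.096,.009),24.2,38);inc(T(-.0065,.096,.0055),24.2,38)
```

```text
8.2 [0.58234836 0.06266171 0.04638089] [-179.91515812  -37.97935139   23.99796685] [ 0.58760323 -0.42557139 -1.0542966 ] 0.02767844805152187 29.619100185700518
rack tcp -0.010125761005635888 -0.0002055770189988218
inc [ -0.9 -96.2   0.1] [ 0.04  0.02 -0.16]
inc [ -3.  -96.2   2.8] [ 0.04  0.02 -0.16]
```

Call:
play_rows(increments=[[[0, -3, 0], [0, 0, -0.1], 0.9], [[0, -9, 0], [0, 0, -0.1], 0.9], [[0, -17, 0], [0, 0, -0.1], 0.9], [[0, -26, 0], [0, 0, -0.1], 0.9], [[-0.5, -35, 0], [0, 0, -0.1], 0.9], [[-0.5, -44, 0], [0, 0, -0.1], 0.9], [[-0.5, -53, 0], [0, 0, -0.1], 0.9], [[-0.5, -62, 0], [0, 0, -0.1], 0.9], [[-1, -71, 0], [0, 0, -0.1], 0.9], [[-1, -80, 0], [0, 0, -0.1], 0.9], [[-1, -88, 0], [0, 0, -0.1], 0.9], [[-1, -93, 0], [0, 0, -0.1], 0.9], [[-1, -97, 0], [0, 0, -0.1], 0.9], [[-1, -97, 0], [0, 0, -0.1], 0.9], [[-1, -97, 0], [0, 0, -0.1], 0.9], [[-2, -97, 1.4], [0, 0, -0.1], 0.9], [[-3, -97, 2.7], [0, 0, -0.1], 0.9], [[-3, -97, 2.7], [0, 0, -0.1], 0.9]])

```text
time: 10.0
ee_pos: [0.5421, 0.1506, 0.0421]
tcp_rot: [-180.0, -38.0, 24.1]
wrist_force: [0.1, -0.6, -0.6]
opening: 0.0277
grasp_force: 29.6
```

Run:
```python
from h import *
o=telemetry.get_obs();print(o["time"],o["ee_pos"],o["tcp_rot"],o["wrist_force"],o["opening"],o["grasp_force"])
y=np.radians(24.2);ex=np.array([np.cos(y),np.sin(y),0]);ey=np.array([-ex[1],ex[0],0]);O=np.array([.5915,.067,0])
w=o["ee_pos"]-O;print("rack tcp",w@ex,w@ey)
o,p,d=snap("side");cv2.imwrite("pics/s4.png",cv2.resize(p[110:280,190:380,::-1],None,fx=3.5,fy=3.5,interpolation=cv2.INTER_CUBIC))
```

```text
10.0 [0.54205768 0.15058441 0.04212683] [-179.99420902  -37.96012459   24.09112017] [ 0.12890108 -0.56476161 -0.59237254] 0.02765335337888838 29.619790267024655
rack tcp -0.010834162606961704 0.09650657215896344
```

View pics/s4.png

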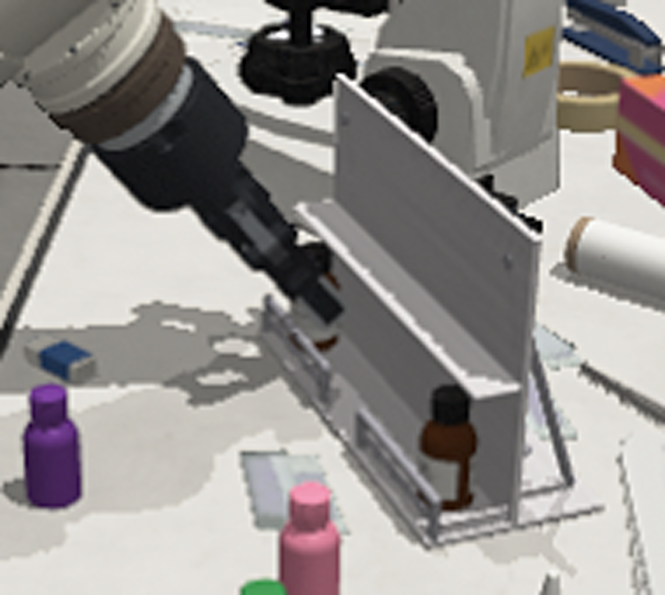

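The bottle is upright in the lane at the left end, and the force shows no contact with the base yet. I'll lower it in small steps.

Call:
play_rows(increments=[[[-0.3, -1, 0.4], [0, 0, 0], 0.9], [[-0.6, -1, 0.8], [0, 0, 0], 0.9], [[-0.6, -1, 0.8], [0, 0, 0], 0.9]])

```text
time: 10.35
ee_pos: [0.542, 0.1518, 0.0419]
tcp_rot: [180.0, -38.0, 24.1]
wrist_force: [-0.1, 0.7, 0.6]
opening: 0.0273
grasp_force: 29.7
```

Call:
play_rows(increments=[[[-0.3, 0, 0.4], [0, 0, 0], 0.9], [[-0.6, 0, 0.8], [0, 0, 0], 0.9], [[-0.6, 0, 0.8], [0, 0, 0], 0.9]])

```text
time: 10.65
ee_pos: [0.5425, 0.152, 0.0419]
tcp_rot: [180.0, -38.1, 24.1]
wrist_force: [-2.0, -0.5, 5.6]
opening: 0.0275
grasp_force: 30.2
```

Call:
play_rows(increments=[[[0, 0, 0], [0, 0, 0], 0.66], [[0, 0, 0], [0, 0, 0], 0.6], [[0, 0, 0], [0, 0, 0], 0.5], [[0, 0, 0], [0, 0, 0], 0.45], [[0, 0, 0], [0, 0, 0], 0.45], [[0, 0, 0], [0, 0, 0], 0.45], [[0, 0, -4], [0, 0, 0], 0.45], [[0, 0, -12], [0, 0, 0], 0.45], [[0, 0, -24], [0, 0, 0], 0.45], [[0, 0, -40], [0, 0, 0], 0.45], [[0, 0, -60], [0, 0, 0], 0.45], [[0, 0, -85], [0, 0, 0], 0.45], [[0, 0, -110], [0, 0, 0], 0.45], [[0, 0, -135], [0, 0, 0], 0.45], [[0, 0, -150], [0, 0, 0], 0.45], [[0, 0, -150], [0, 0, 0], 0.45], [[0, 0, -150], [0, 0, 0], 0.45]])

```text
time: 12.35
ee_pos: [0.4576, 0.114, 0.1591]
tcp_rot: [180.0, -38.1, 24.1]
wrist_force: [-0.5, -0.4, -0.4]
opening: 0.0468
grasp_force: 0.0
```

Run:
```python
from h import *
import pickle
o,p,d=snap("wrist");print(o["time"],o["ee_pos"],o["wrist_force"],o["opening"]);pickle.dump(o,open("pics/w5.pkl","wb"))
cv2.imwrite("pics/w5.png",cv2.resize(p[:,:,::-1],None,fx=1.42,fy=1.42,interpolation=cv2.INTER_CUBIC))
```

```text
12.35 [0.45762951 0.11402514 0.15912451] [-0.4764854  -0.44463171 -0.36260189] 0.04681928253093698
```

View pics/w5.png

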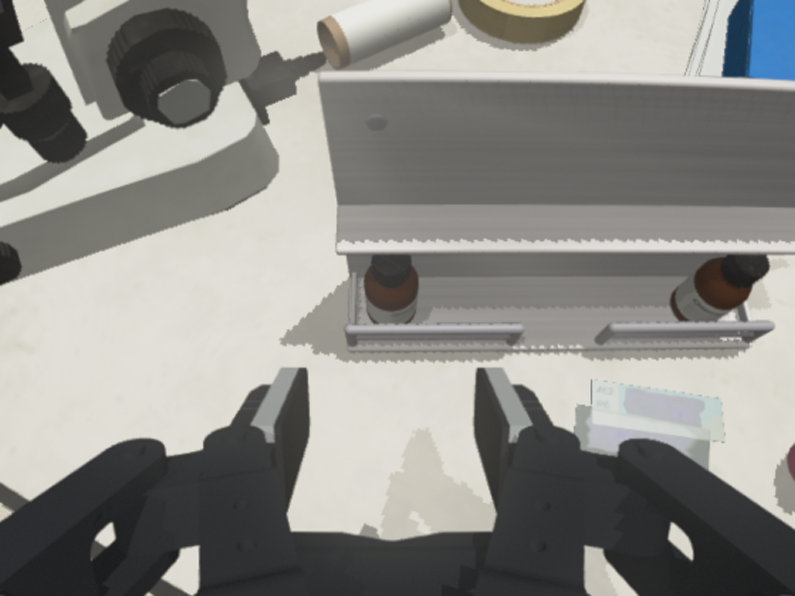

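The bottle stands upright at (391,290) behind the left rail, close to the end post at (354,300). The rack bottle is undisturbed at (720,285). I'll compute the y position.

Run:
```python
from h import *
import pickle
o=pickle.load(open("pics/w5.pkl","rb"));s=1.42
y=np.radians(24.2);ex=np.array([np.cos(y),np.sin(y)]);ey=np.array([-ex[1],ex[0]]);O=np.array([.5915,.067])
for n,q in dict(shoulder_mid=(391,290,.05),foot_front=(391,321,.008),endL=(347,328,.027),gapL=(521,330,.027)).items():
    p=atz("wrist",q[0]/s,q[1]/s,q[2],o)[:2]-O;print(n,p@ex,p@ey)
```

```text
shoulder_mid -0.015316296007128576 0.09585953014919688
foot_front -0.015814383892431304 0.09586625301071859
endL -0.02716574398958166 0.11943199819286099
gapL -0.028471850100152893 0.026108142849996033
```

```bash
python3 -c "
from workcell import workorder; print(workorder.job_done())"
```

```text
the job is handed in; nothing more can be done
None
```

I handed the job in: the amber bottle went in through the gap and stands upright and released at the rack's left end, about 5 mm short of the end stop (15 mm allowed); no verdict came back, and I did not re-measure the rack bottle, pot or dropper afterwards, but the arm met no unexpected contact.

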